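# Stamp the docket and ring for the tailor

### The job

A repair docket has been filled in and a self-inking stamp already stands on it, in the printed frame of the docket book. Press that stamp's handle right down and keep it down for about a second so that it prints, let it spring up again, then ring the counter bell with a light press on its button so that the tailor comes. Only press with the fingertips: do not pick up, shift or tip the stamp, the book or the bell, and leave the second stamp standing on the bare desk, the beige hole punch, the stapler and everything else alone.

Things in the scene. Friction and masses are not known exactly. Their poses are not given: they have to be found in the camera images.
- docket_book: the docket book lying flat on the desk: white ruled page, grey cloth spine on its far edge, 150 (its x) x 112 (its y) x 10 mm, loose, 0.45 kg. Origin at the centre of its underside, z up.
- docket_frame (a point): centre of the rectangular printed frame (48 x 70 mm) on the page of the docket book, at the page's surface; axes as the book's.
- docket_stamp: the self-inking stamp to use: black body on two legs with a soft-edged red handle, 35 (its x) x 56 (its y) x 89 mm, loose, standing upright on the docket book inside the printed frame. Origin at the centre of its foot, 10 mm above the desk; z up.
- docket_stamp_top (a point): middle of the top face of that stamp's red handle, 89 mm above the stamp's foot when up, on the stamp's centre line; it goes down with the handle. The handle's top is 34 (x) x 56 (y) mm.
- docket_stamp_handle (a joint): how far the handle of the docket stamp is pressed down (m): 0 up, 0.014 fully down at a hard stop. A spring pushes it back: 1.2 N at first touch, about 9 N at the bottom; when let go it comes up by itself, to within about 2 mm of the top (friction).
- bell: counter bell: bright dome on a black foot, 68 mm across, 55 mm high to the top of its button, loose, 0.25 kg. Origin at the centre of its underside, z up.
- bell_top (a point): top of the bell's button, a pin 7 mm across on the bell's axis, 55 mm above the desk and 13 mm above the crown of the dome; it goes down with the button.
- bell_button (a joint): how far the bell's button is pressed (m): 0 up, 0.004 fully down at a hard stop. A spring pushes it back, about 2 N per mm, 8 N at the bottom; it comes up by itself. The bell counts as rung from 0.003 (6 N).
- spare_stamp: a second stamp of the same make (35 x 56 x 89 mm), standing on the bare desk; leave alone. Origin at the centre of its foot.
- spare_stamp_handle (a joint): press of the second stamp's handle (m), 0 up; leave alone.
- punch: two-hole punch standing on the free part of the desk with a wide beige lever, 86 (x) x 115 (y) x 62 mm; leave alone. Origin at the centre of its underside.
- punch_lever (a joint): press of the punch's lever (rad), 0 up; leave alone.
- desk_stapler: stapler with a red arm, 36 (x) x 146 (y) x 54 mm; leave alone. Origin at the centre of its underside.
- spool: thread spool, 32 mm across, 40 mm high, standing on the desk; leave alone. Origin at the centre of its underside.
- cone: dark thread cone, 57 mm across, 112 mm high, standing at the back; leave alone. Origin at the centre of its underside.
- glue: white glue stick standing on its end, 26 mm across, 89 mm high; leave alone. Origin at the centre of its underside.
Things that resemble listed ones, but are neither listed nor needed, are in the scene too. Leave any yellow look-alike of the docket_stamp alone.

How it is judged:
By the outcome, as a careful person would: the job done as asked, in the order asked, and still so for the second after the job is handed in, with the robot touching nothing.
It also fails if it takes over 40 s, if anything falls off the work surface, if the arm or the gripper's body presses on something with over 40 N, if the wrist force passes 120 N, or if a joint passes its speed limit or range.

### The arm

A 6-joint arm with a two-finger parallel gripper is mounted at the origin on a cart in front of the work surface, level with it; the furniture and walls round the work are solid. World frame = base frame: x ahead of the robot, y to its left, z up, the work surface at z = 0. Lengths are in m, angles in rad, forces in N, time in s.
With the tool pointing down it reaches from about 0.25 to 0.725 m from the base axis. Payload 4 kg.
Tool frame: the origin (TCP) lies on the centre line of the jaws, within the pads' length; the fingertips stand 17 mm ahead of it and the grasp point (between the pads) lies 2 mm behind it; z points along the fingers, y is the line along which they close (so a half turn about z gives the same grasp; the last joint's range is limited). The gripper opens to 85 mm and grips with 20 to 120 N. Pads are 22 mm wide; open, the fingers measure 114 mm over their backs; the gripper's body (76 mm by 85 mm) begins 54 mm behind the grasp point. The pads swing forward as they close: fully open they stand 13 mm farther back than shut.
Start: joints at [1.194, 0.241, 0.005, 1.335, 0, 1.571], TCP at [0.184, 0.465, 0.248] pointing down, gripper open.
Joint ranges: [-2.72, 2.72], [-1.05, 1.87], [-1.09, 1.28], [-1.99, 2.15], [-1.42, 1.44], [-3.14, 3.14]. Speed limits (rad/s): [2.79, 2.79, 3.14, 3.14, 3.14, 3.14].

### API

Orientations are given as a unit quaternion [x, y, z, w].
In Python, from workcell import get_obs, imaging, order gives the robot as it stands.
- The arm moves only by the tool apply_moves, never from a script. Its argument "targets" is a list that holds one entry, the list of rows, each a list of 5 numbers: the shift along the world's x, y, z in units of 40 mm (1.0 is 40 mm), then the turn about the world's z in degrees, then the gripper command: -1 is shut, 1 is fully open, values between are in proportion. In form: [[[dx, dy, dz, turn, fingers], ...]]. A call has 1 to 8 rows; each row shifts and turns the commanded pose from where the row before left it; what a row does not reach is not made up. A row lasts 1/12 s, in which the tool goes at most 41.7 mm and 7.16 degrees, less where a joint would pass 70% of its speed; a pose out of reach is approached as far as the arm can. A call is refused whole if a number of a shift passes 1 or a number of a turn 7.16, either way. A call with a gripper value outside its range is refused whole. The fingers move at their own pace and stop on an object; the grip force is fixed at half the most. Time passes only in rows, so rows that do not move let the fingers close. It gives the time, the measured TCP pose, the force, the opening and the grip force at its end, in the units of the state.
- get_obs(): the state, without advancing time (a new reading comes with each control period).
- imaging.camera(name): name is "scene" or "top" or "wrist"; returns (picture, depth): 420x560x3 uint8, blue, green, red; 420x560 float32, m along the optical axis (not along the pixel's ray), 0 where there is no reading.
- imaging.get_calibration(name): a dict with "camera_matrix" (3x3 intrinsics, pixels), "eye" and "rotation" of the camera in the world; the wrist camera has in their place "hand_eye" (4x4, takes a point from camera to tool coordinates, whose origin is the TCP and whose axes are the flange's). Camera axes: x right, y down, z forward; pixel columns grow to the right and rows downward; lengths in m; the calibration is good to about 2 mm. The wrist camera is an equidistant fisheye: a pixel r from the principal point sees the ray r / f radians off the axis. A picture is of the moment at which its call begins: read the wrist's pose just before it. get_calibration takes no time and is no camera call.
- order.job_done(): hands the job in; it is judged then, once.
The state is a dict: "clock": time; "joint_pos": joint angles; "joint_vel": joint speeds; "tau": joint torques, N m; "eef_pos": TCP position; "tool_rot": TCP orientation; "ft_force": force on the tool from outside, world axes, zero at the start; "ft_torque": the same for the moment, N m; "grip_width": finger opening in m; "grasp_force": force on a finger pad.
Only numpy, scipy, OpenCV 4.12 (cv2) and the standard library are available. Lean on these libraries where they do the work, as an engineer would, in place of code of your own. Each camera call takes 0.05 s, during which the arm holds its last target. There are 200 camera calls.

## Working session

There is one attempt and no reset: what is moved stays moved. The work goes in short steps, Python scripts to look and compute and a tool call to move; the robot and the scene stay as the last step left them, time stands still between calls to the robot, and variables do not carry over. Pictures are saved under pics/ and viewed, at most 10 in all, crops included, and the job is handed in when it is done.

Besides the shell and the picture viewer there is one more tool, called after "Request:" in YAML: its name, and indented under it one key for each argument. apply_moves: Moves the arm, as the interface text tells. Its arguments: {"type":"object","properties":{"targets":{"type":"array","items":{"type":"array","items":{"type":"array","items":{"type":"number"}}}}},"required":["targets"]}

```bash
mkdir -p pics; cat > h.py <<'E'
import numpy as np, cv2
from workcell import get_obs, imaging, order
def pts(name):
    im,d=imaging.camera(name); c=imaging.get_calibration(name)
    K=np.array(c["camera_matrix"]);R=np.array(c["rotation"]);e=np.array(c["eye"])
    v,u=np.mgrid[:420,:560]
    P=np.stack([(u-K[0,2])/K[0,0]*d,(v-K[1,2])/K[1,1]*d,d],-1)@R.T+e
    P[d==0]=np.nan
    return im,d,P
E
python3 - <<'E'
from h import *
o=get_obs();print(o["clock"],o["eef_pos"],o["tool_rot"],o["grip_width"])
ims=[]
for n in("top","scene"):
    im,d,P=pts(n);cv2.imwrite(f"pics/{n}0.png",im);np.savez(f"{n}0.npz",im=im,P=P)
    c=imaging.get_calibration(n);print(n,c["eye"],np.round(c["rotation"],3).tolist(),np.isnan(P).mean())
E
```

```text
0.0 [0.183763   0.46437679 0.24741346] [ 1.87269202e-01  9.82308082e-01 -1.02220785e-03 -1.81314717e-04] 0.0856424813954195Traceback (most recent call last):
  File "<stdin>", line 5, in <module>
  File "h.py", line 7, in pts
    P=np.stack([(u-K[0,2])/K[0,0]*d,(v-K[1,2])/K[1,1]*d,d],-1)@R.T+e
      ~~~~~~~~~~~~~~~~~~~~~~~~~~~~~~~~~~~~~~~~~~~~~~~~~~~~~~~~^~~~
ValueError: matmul: Input operand 1 has a mismatch in its core dimension 0, with gufunc signature (n?,k),(k,m?)->(n?,m?) (size 4 is different from 3)
```

```bash
sed -i 's/R=np.array(c\["rotation"\])/R=Rotation.from_quat(c["rotation"]).as_matrix()/; 1a from scipy.spatial.transform import Rotation' h.py
python3 - <<'E'
from h import *
for n in("top","scene"):
    im,d,P=pts(n);cv2.imwrite(f"pics/{n}0.png",im);np.savez(f"{n}0.npz",im=im,P=P)
    c=imaging.get_calibration(n);print(n,c["eye"],np.round(c["rotation"],3).tolist(),np.isnan(P).mean(),np.nanmedian(P[...,2]),np.nanmin(P.reshape(-1,3),0),np.nanmax(P.reshape(-1,3),0))
E
```

```text
top [ 0.39154873 -0.1228201   1.00202557] [-0.703, 0.706, -0.063, 0.057] 0.004204931972789116 -0.000639287322123705 [-0.03143381 -1.15849516 -0.76810444] [1.59022135 0.91706115 0.37166272]
scene [ 0.05442528 -0.59986352  0.61016368] [0.819, -0.357, 0.17, -0.414] 0.005072278911564626 0.0005474894349467574 [-0.01090478 -0.6762859  -0.77134558] [2.23767133 3.91610879 0.36918216]
```

View pics/top0.png

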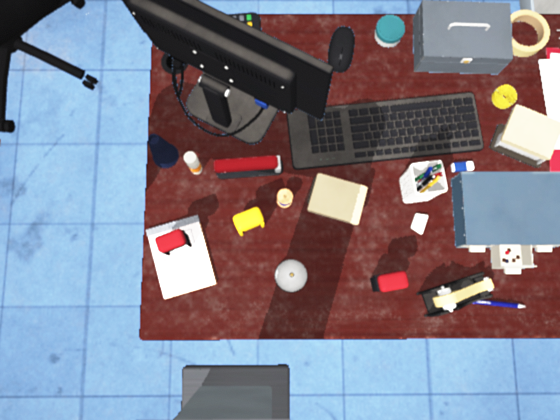

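View pics/scene0.png

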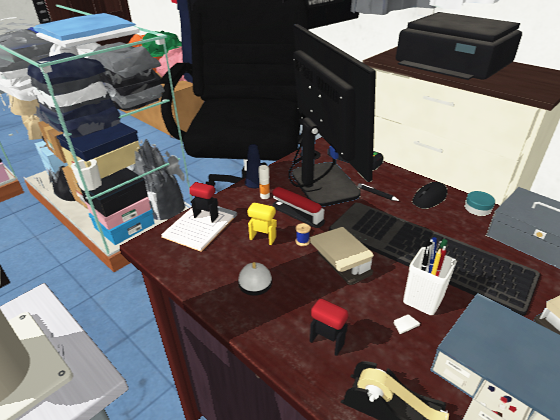

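The top view shows the docket book at about (182,257) px with the red-handled stamp at (172,241), the bell at (291,275) and the spare stamp at (392,282). The yellow look-alike is at (248,220). The scene view agrees: docket stamp at (203,190), bell at (255,278).

```bash
python3 - <<'E'
from h import *
boxes={"top":{"st":(150,220,200,262),"bell":(270,255,315,297)},"scene":{"st":(185,178,222,200),"bell":(235,255,275,297)}}
for n in boxes:
    z=np.load(n+"0.npz");im=z["im"].astype(int);P=z["P"]
    red=(im[...,2]>130)&(im[...,1]<70)
    x0,y0,x1,y1=boxes[n]["st"];m=np.zeros(red.shape,bool);m[y0:y1,x0:x1]=1
    q=P[m&red&(P[...,2]>.05)];t=q[q[:,2]>np.nanmax(q[:,2])-.006]
    r=cv2.minAreaRect((t[:,:2]*1000).astype(np.float32));print(n,"stamp",len(t),t.mean(0),np.median(t,0),q[:,2].max(),r)
    x0,y0,x1,y1=boxes[n]["bell"];m[:]=0;m[y0:y1,x0:x1]=1
    q=P[m&(P[...,2]>.012)]
    A=np.c_[2*q,np.ones(len(q))];
    c=cv2.minEnclosingCircle((q[:,:2]*1000).astype(np.float32));print("bell circle",c,"top",q[q[:,2].argsort()[-6:]])
    d=q[(q[:,2]<.042)];A=np.c_[2*d,np.ones(len(d))];s=np.linalg.lstsq(A,(d**2).sum(1),rcond=None)[0];print("sphere",s[:3],(s[3]+(s[:3]**2).sum())**.5)
z=np.load("top0.npz");im=z["im"];P=z["P"]
for nm,(x0,y0,x1,y1) in dict(glue=(180,148,204,175),cone=(148,132,182,168),yel=(230,205,266,236),book=(145,213,218,300)).items():
    q=P[y0:y1,x0:x1].reshape(-1,3);q=q[q[:,2]>(.05 if nm!="book" else .006)];print(nm,q.min(0),q.max(0))
    if nm=="book": print(cv2.minAreaRect((q[q[:,2]<.015][:,:2]*1000).astype(np.float32)))
E
```

```text
top stamp 291 [0.50311001 0.07102005 0.09930961] [0.50369833 0.07116861 0.09909294] 0.10333453201018294 ((501.3721923828125, 70.00907897949219), (29.392412185668945, 49.80409240722656), 21.364824295043945)
bell circle ((438.1720886230469, -162.8616943359375), 32.72211456298828) top [[ 0.44096726 -0.16166927  0.05388205]
 [ 0.436971   -0.16554705  0.054761  ]
 [ 0.4369792  -0.16158341  0.05496939]
 [ 0.4389016  -0.16355299  0.05563966]
 [ 0.43888233 -0.16552023  0.05584369]
 [ 0.43689459 -0.15953053  0.05692263]]
sphere [ 0.43820899 -0.16284607  0.01138303] 0.032266341436402675
scene stamp 166 [0.50057965 0.07001789 0.09863719] [0.50049717 0.06949662 0.09870226] 0.10112471349375762 ((500.9034729003906, 70.59226989746094), (30.191221237182617, 50.30089569091797), 23.625198364257812)
bell circle ((439.7440185546875, -163.04425048828125), 33.38309860229492) top [[ 0.43678834 -0.16209625  0.05461016]
 [ 0.43858994 -0.16024209  0.05479364]
 [ 0.44304118 -0.16122805  0.05494716]
 [ 0.44033716 -0.15845114  0.05506902]
 [ 0.44154058 -0.16000828  0.055221  ]
 [ 0.44072701 -0.16364579  0.05547693]]
sphere [ 0.43956583 -0.16189753  0.01175429] 0.031849310277069866
glue [0.65485405 0.02567723 0.05066954] [0.68026565 0.05081821 0.09288117]
cone [0.67804366 0.08601202 0.0503598 ] [0.71392352 0.12493406 0.11622433]
yel [ 0.52174444 -0.10680398  0.05129453] [ 0.56828523 -0.04802752  0.09403802]
book [ 0.39348489 -0.00636756  0.00608869] [0.56608752 0.14000316 0.10333453]
((478.61895751953125, 69.02725982666016), (149.43923950195312, 118.07987976074219), 16.213932037353516)
```

Request:
apply_moves:
  targets:
    - [[0.57,-0.7,0,0,-1],[0.57,-0.7,0,0,-1],[0.57,-0.7,0,0,-1],[0.57,-0.7,0,0,-1],[0.57,-0.7,0,0,-1],[0.57,-0.7,0,0,-1],[0.57,-0.7,0,0,-1],[0.57,-0.7,0,0,-1]]

```text
clock: 0.82
eef_pos: [0.367, 0.2393, 0.2482]
tool_rot: [0.187, 0.982, -0.0, -0.0]
ft_force: [-0.3, 0.6, -0.1]
grip_width: 0.0003
grasp_force: 0.0
```

Request:
apply_moves:
  targets:
    - [[0.57,-0.7,0,0,-1],[0.57,-0.7,0,0,-1],[0.57,-0.7,0,0,-1],[0.57,-0.7,0,0,-1],[0.57,-0.7,0,0,-1],[0.57,-0.7,0,0,-1],[0,0,0,0,-1],[0,0,0,0,-1]]

```text
clock: 1.48
eef_pos: [0.5037, 0.0713, 0.2475]
tool_rot: [0.189, 0.982, -0.0, -0.001]
ft_force: [0.4, 0.5, -0.7]
grip_width: 0.0003
grasp_force: 0.0
```

```bash
cat >> h.py <<'E'
def wrist():
    o=get_obs();im,d=imaging.camera("wrist");c=imaging.get_calibration("wrist")
    K=np.array(c["camera_matrix"]);H=np.array(c["hand_eye"]);v,u=np.mgrid[:420,:560]
    a=(u-K[0,2])/K[0,0];b=(v-K[1,2])/K[1,1];r=np.hypot(a,b)+1e-9
    k=np.tan(np.minimum(r,1.5))/r
    P=np.stack([a*k*d,b*k*d,d],-1)@H[:3,:3].T+H[:3,3]
    P=P@Rotation.from_quat(o["tool_rot"]).as_matrix().T+o["eef_pos"];P[d==0]=np.nan
    return im,d,P
E
python3 - <<'E'
from h import *
im,d,P=wrist();cv2.imwrite("pics/w1.png",im)
i=im.astype(int);m=(i[...,2]>110)&(i[...,1]<70)&(P[...,2]>.09)&(P[...,2]<.11)&(np.hypot(P[...,0]-.5,P[...,1]-.07)<.06)
t=P[m];print(len(t),np.median(t,0),t.min(0),t.max(0),cv2.minAreaRect((t[:,:2]*1000).astype(np.float32)))
print(np.argwhere(m).mean(0))
E
```

```text
56 [0.52175009 0.05944697 0.09599102] [0.51251403 0.04855698 0.09363642] [0.52555244 0.08613562 0.09794517] ((520.175048828125, 66.83544921875), (37.71092224121094, 12.20890998840332), 85.19961547851562)
[219.60714286 280.92857143]
```

View pics/w1.png

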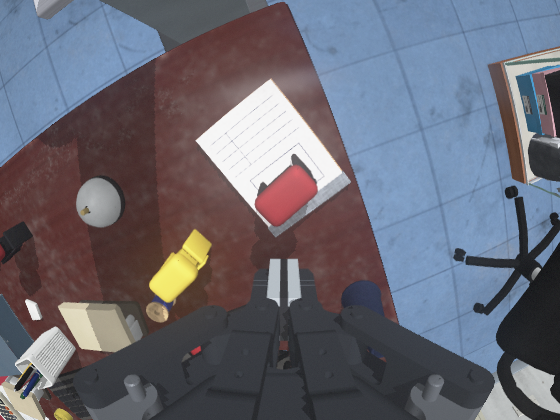

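The wrist view shows the red handle whole at about (286,195) px, in line with the shut fingertips at (285,265). I'll cast rays onto the plane of its top.

```bash
python3 - <<'E'
from h import *
o=get_obs();im=cv2.imread("pics/w1.png").astype(int);c=imaging.get_calibration("wrist")
K=np.array(c["camera_matrix"]);H=np.array(c["hand_eye"]);print(np.round(H,3).tolist(),K.tolist())
R=Rotation.from_quat(o["tool_rot"]).as_matrix()
def cast(uv,z):
    uv=np.asarray(uv,float);a=(uv[:,0]-K[0,2])/K[0,0];b=(uv[:,1]-K[1,2])/K[1,1];r=np.hypot(a,b)+1e-9
    D=np.c_[a*np.sin(r)/r,b*np.sin(r)/r,np.cos(r)]@H[:3,:3].T@R.T
    e=R@H[:3,3]+o["eef_pos"];return e+D*((z-e[2])/D[:,2])[:,None]
m=(im[...,2]>110)&(im[...,1]<75);m[:150]=0;m[235:]=0;m[:,:250]=0;m[:,325:]=0
uv=np.argwhere(m)[:,::-1]
for z in(.085,.099):
    p=cast(uv,z);print(z,cv2.minAreaRect((p[:,:2]*1000).astype(np.float32)))
g=cv2.cvtColor(im.astype(np.uint8),cv2.COLOR_BGR2GRAY)
print("tips",cast([[285,262]],o["eef_pos"][2]-.017), "bell",cast([[100,200]],.03))
E
```

```text
[[-0.001, -0.949, -0.316, 0.081], [1.0, -0.001, -0.002, 0.0], [0.001, -0.316, 0.949, -0.125], [0.0, 0.0, 0.0, 1.0]] [[325.19226210127806, 0.0, 283.4643539771753], [0.0, 325.19226210127806, 210.71756938637986], [0.0, 0.0, 1.0]]
0.085 ((520.9717407226562, 65.70912170410156), (44.5934944152832, 17.419017791748047), 79.87408447265625)
0.099 ((516.4716796875, 67.49480438232422), (42.424259185791016, 16.57168197631836), 79.8741226196289)
tips [[0.49690186 0.0756299  0.23064053]] bell [[ 0.43696312 -0.1451052   0.03      ]]
```

```bash
cat >> h.py <<'E'
def cast(uv,z,o):
    c=imaging.get_calibration("wrist");K=np.array(c["camera_matrix"]);H=np.array(c["hand_eye"]);R=Rotation.from_quat(o["tool_rot"]).as_matrix()
    uv=np.asarray(uv,float);a=(uv[:,0]-K[0,2])/K[0,0];b=(uv[:,1]-K[1,2])/K[1,1];r=np.hypot(a,b)+1e-9
    D=np.c_[a*np.sin(r)/r,b*np.sin(r)/r,np.cos(r)]@H[:3,:3].T@R.T
    e=R@H[:3,3]+o["eef_pos"];return e+D*((z-e[2])/D[:,2])[:,None]
E
python3 - <<'E'
from h import *
o=get_obs();im=cv2.imread("pics/w1.png");print(im[195,286],im[180,290],im[205,280],im[215,275])
i=im.astype(int);m=(i[...,2]>2.2*i[...,1])&(i[...,2]>90);m[:155]=0;m[232:]=0;m[:,:248]=0;m[:,325:]=0
n,l,s,c=cv2.connectedComponentsWithStats(m.astype(np.uint8));k=1+s[1:,4].argmax();print(s[k],c[k])
uv=np.argwhere(l==k)[:,::-1]
for z in(.08,.099):
    p=cast(uv,z,o);print(z,p.mean(0),cv2.minAreaRect((p[:,:2]*1000).astype(np.float32)))
E
```

```text
[ 98  92 193] [107 101 198] [ 93  86 188] [ 90  83 185]
[269 205  21  19 211] [278.36966825 213.8957346 ]
0.08 [0.51938886 0.06031244 0.08      ] ((519.89501953125, 60.29753494262695), (18.751060485839844, 17.950185775756836), 64.281005859375)
0.099 [0.51348857 0.06304467 0.099     ] ((513.9619140625, 63.03071975708008), (17.534297943115234, 16.785423278808594), 64.281005859375)
```

```bash
python3 - <<'E'
from h import *
o=get_obs();i=cv2.imread("pics/w1.png").astype(int);m=(i[...,2]-i[...,1]>70)&(i[...,2]>100);m[:155]=0;m[235:]=0;m[:,:248]=0;m[:,325:]=0
n,l,s,c=cv2.connectedComponentsWithStats(m.astype(np.uint8));k=1+s[1:,4].argmax();print(s[k],c[k])
uv=np.argwhere(l==k)[:,::-1]
for z in(.09,.099):
    p=cast(uv,z,o);print(z,p.mean(0),cv2.minAreaRect((p[:,:2]*1000).astype(np.float32)))
E
```

```text
[ 256  166   61   59 2027] [286.01381352 195.0098668 ]
0.09 [0.50222782 0.07480788 0.09      ] ((502.4610595703125, 74.46398162841797), (32.62202072143555, 54.582393646240234), 21.0554256439209)
0.099 [0.49988027 0.07568655 0.099     ] ((500.1060485839844, 75.35359954833984), (31.583845138549805, 52.845340728759766), 21.055408477783203)
```

Request:
apply_moves:
  targets:
    - [[-0.05,0.0,-0.8,0,-1],[0,0,-0.8,0,-1],[0,0,-0.8,0,-1],[0,0,-0.5,0,-1],[0,0,0,0,-1],[0,0,0,0,-1]]

```text
clock: 2.03
eef_pos: [0.4996, 0.0739, 0.1317]
tool_rot: [0.186, 0.982, -0.0, -0.002]
ft_force: [1.1, 0.1, 0.6]
grip_width: -0.0001
grasp_force: 0.0
```

Request:
apply_moves:
  targets:
    - [[0,0,-0.1,0,-1],[0,0,-0.1,0,-1],[0,0,-0.1,0,-1],[0,0,0,0,-1]]

```text
clock: 2.37
eef_pos: [0.5013, 0.0731, 0.1205]
tool_rot: [0.187, 0.982, 0.0, 0.0]
ft_force: [0.0, 0.1, -1.2]
grip_width: 0.0
grasp_force: 0.0
```

Request:
apply_moves:
  targets:
    - [[0,0,-0.1,0,-1],[0,0,-0.1,0,-1],[0,0,-0.05,0,-1],[0,0,0,0,-1]]

```text
clock: 2.7
eef_pos: [0.5016, 0.0729, 0.1103]
tool_rot: [0.187, 0.982, 0.0, 0.0]
ft_force: [0.5, -1.2, 2.3]
grip_width: -0.0
grasp_force: 0.9
```

Request:
apply_moves:
  targets:
    - [[0,0,-0.1,0,-1],[0,0,0,0,-1]]

```text
clock: 2.87
eef_pos: [0.5017, 0.0729, 0.1065]
tool_rot: [0.187, 0.982, 0.0, 0.001]
ft_force: [1.1, 0.1, 4.2]
grip_width: 0.0004
grasp_force: 2.0
```

Request:
apply_moves:
  targets:
    - [[0,0,-0.1,0,-1],[0,0,0,0,-1]]

```text
clock: 3.03
eef_pos: [0.5018, 0.073, 0.1027]
tool_rot: [0.187, 0.982, 0.0, 0.001]
ft_force: [1.5, 0.4, 6.3]
grip_width: -0.0004
grasp_force: 3.0
```

Request:
apply_moves:
  targets:
    - [[0,0,-0.08,0,-1],[0,0,0,0,-1]]

```text
clock: 3.2
eef_pos: [0.5031, 0.0734, 0.1019]
tool_rot: [0.187, 0.982, 0.001, 0.002]
ft_force: [-2.8, 0.2, 17.2]
grip_width: 0.0001
grasp_force: 8.6
```

Request:
apply_moves:
  targets:
    - [[0,0,-0.06,0,-1],[0,0,0,0,-1]]

```text
clock: 3.37
eef_pos: [0.5043, 0.0737, 0.1019]
tool_rot: [0.187, 0.982, 0.002, 0.004]
ft_force: [-5.1, 0.1, 28.2]
grip_width: 0.0002
grasp_force: 14.8
```

At the hard stop; I'll ease off slightly and hold.

Request:
apply_moves:
  targets:
    - [[0,0,0.05,0,-1],[0,0,0,0,-1],[0,0,0,0,-1],[0,0,0,0,-1],[0,0,0,0,-1],[0,0,0,0,-1],[0,0,0,0,-1],[0,0,0,0,-1]]

```text
clock: 4.03
eef_pos: [0.503, 0.0733, 0.1019]
tool_rot: [0.187, 0.982, 0.001, 0.003]
ft_force: [-2.5, -1.0, 18.5]
grip_width: 0.0001
grasp_force: 9.5
```

Request:
apply_moves:
  targets:
    - [[0,0,0,0,-1],[0,0,0,0,-1],[0,0,0,0,-1]]

```text
clock: 4.28
eef_pos: [0.503, 0.0733, 0.1019]
tool_rot: [0.187, 0.982, 0.001, 0.002]
ft_force: [-2.8, -0.0, 19.0]
grip_width: 0.0
grasp_force: 9.5
```

Request:
apply_moves:
  targets:
    - [[0,0,0.1,0,-1],[0,0,0.1,0,-1],[0,0,0.1,0,-1],[0,0,0.1,0,-1],[0,0,0.1,0,-1],[0,0,0.2,0,-1],[0,0,0.4,0,-1],[0,0,0.4,0,-1]]

```text
clock: 4.95
eef_pos: [0.5001, 0.0728, 0.1585]
tool_rot: [0.187, 0.982, -0.001, -0.001]
ft_force: [0.5, -0.8, -0.4]
grip_width: 0.0
grasp_force: 0.0
```

Request:
apply_moves:
  targets:
    - [[-0.22,-0.84,0,0,-1],[-0.22,-0.84,0,0,-1],[-0.22,-0.84,0,0,-1],[-0.22,-0.84,0,0,-1],[-0.22,-0.84,0,0,-1],[-0.22,-0.84,0,0,-1],[-0.22,-0.84,0,0,-1],[0,0,0,0,-1]]

```text
clock: 5.62
eef_pos: [0.4379, -0.1671, 0.1589]
tool_rot: [0.191, 0.982, -0.001, -0.0]
ft_force: [0.3, 0.3, -0.1]
grip_width: 0.0005
grasp_force: 0.0
```

```bash
python3 - <<'E'
from h import *
o=get_obs();print(o["clock"],o["eef_pos"],o["ft_force"])
im,d,P=wrist();cv2.imwrite("pics/w2.png",im)
im,d,P=pts("top");i=im.astype(int)
red=(i[...,2]>130)&(i[...,1]<70);m=np.zeros(red.shape,bool);m[220:262,150:200]=1
q=P[m&red&(P[...,2]>.05)];t=q[q[:,2]>q[:,2].max()-.006];print(t.mean(0),q[:,2].max(),cv2.minAreaRect((t[:,:2]*1000).astype(np.float32)))
E
```

```text
5.6167 [ 0.43785748 -0.1671068   0.15886532] [ 0.30894953  0.25058182 -0.07244545]
[0.50196426 0.07128711 0.09685512] 0.1007412079999146 ((501.70562744140625, 70.480712890625), (29.56131935119629, 49.695945739746094), 22.1634578704834)
```

View pics/w2.png

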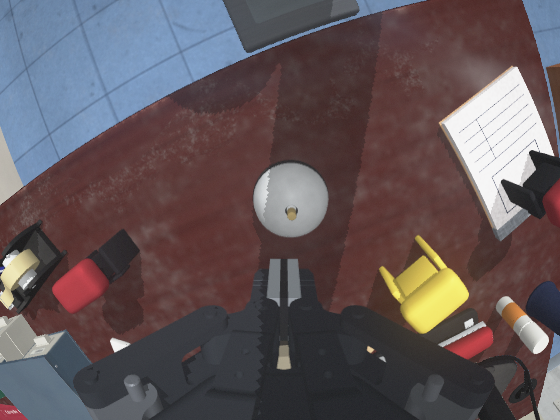

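The docket stamp is up again and hasn't moved. The wrist view shows the bell at (290,200) px with its brass button at about (292,212), nearly in line with the tips at (285,262).

```bash
python3 - <<'E'
from h import *
o=get_obs();print(o["clock"],o["eef_pos"])
im,d,P=wrist();i=im.astype(int);m=(i[...,2]-i[...,0]>35);m[:190]=0;m[230:]=0;m[:,:270]=0;m[:,315:]=0
uv=np.argwhere(m)[:,::-1];print(len(uv),uv.mean(0),uv.min(0),uv.max(0))
print(cast([uv.mean(0)],.052,o), "dome",cast([[290.5,200]],.015,o),"tips",cast([[285,262]],o["eef_pos"][2]-.017,o))
E
```

```text
5.7167 [ 0.43887355 -0.16335475  0.15866324]
82 [285.67073171 214.52439024] [282 209] [290 220]
[[ 0.43900677 -0.16164966  0.052     ]] dome [[ 0.4401804  -0.15742159  0.015     ]] tips [[ 0.43287172 -0.16007031  0.14166324]]
```

Request:
apply_moves:
  targets:
    - [[0,0,-0.6,0,-1],[0,0,-0.6,0,-1],[0,0,-0.5,0,-1],[0,0,-0.3,0,-1],[0,0,0,0,-1],[0,0,0,0,-1]]

```text
clock: 6.27
eef_pos: [0.4394, -0.1608, 0.0783]
tool_rot: [0.186, 0.983, 0.0, -0.001]
ft_force: [-1.0, 0.1, 0.4]
grip_width: 0.0
grasp_force: 0.0
```

Request:
apply_moves:
  targets:
    - [[0,0,-0.1,0,-1],[0,0,-0.05,0,-1],[0,0,0,0,-1]]

```text
clock: 6.52
eef_pos: [0.4401, -0.1621, 0.0731]
tool_rot: [0.187, 0.982, -0.0, 0.001]
ft_force: [0.2, -0.0, 0.2]
grip_width: -0.0
grasp_force: 0.0
```

Request:
apply_moves:
  targets:
    - [[0,0,-0.05,0,-1],[0,0,-0.02,0,-1],[0,0,0,0,-1]]

```text
clock: 6.77
eef_pos: [0.4403, -0.1624, 0.0705]
tool_rot: [0.187, 0.982, 0.0, 0.001]
ft_force: [-0.5, 1.5, 3.5]
grip_width: 0.0002
grasp_force: 1.5
```

Request:
apply_moves:
  targets:
    - [[0,0,-0.05,0,-1],[0,0,0,0,-1]]

```text
clock: 6.93
eef_pos: [0.4403, -0.1625, 0.0685]
tool_rot: [0.187, 0.982, 0.0, 0.001]
ft_force: [-0.9, 0.7, 7.1]
grip_width: 0.0001
grasp_force: 3.4
```

Request:
apply_moves:
  targets:
    - [[0,0,-0.02,0,-1],[0,0,0,0,-1]]

```text
clock: 7.1
eef_pos: [0.4403, -0.1624, 0.068]
tool_rot: [0.187, 0.982, 0.0, 0.001]
ft_force: [-0.6, 2.0, 7.9]
grip_width: -0.0
grasp_force: 3.9
```

Request:
apply_moves:
  targets:
    - [[0,0,0.1,0,-1],[0,0,0.1,0,-1],[0,0,0.4,0,-1],[0,0,0.8,0,-1],[0,0,0.8,0,-1],[0,0,0.5,0,-1],[0,0,0,0,-1],[0,0,0,0,-1]]

```text
clock: 7.77
eef_pos: [0.4401, -0.1627, 0.1761]
tool_rot: [0.187, 0.982, -0.0, 0.001]
ft_force: [-0.1, -0.5, -0.9]
grip_width: 0.0001
grasp_force: 0.0
```

```bash
python3 - <<'E'
from h import *
o=get_obs();print(o["clock"],o["eef_pos"],o["ft_force"])
im,d,P=pts("scene");cv2.imwrite("pics/s2.png",im)
z=np.load("scene0.npz")["P"]
q=P[255:297,235:275].reshape(-1,3);q=q[(q[:,2]>.012)&(q[:,2]<.042)]
A=np.c_[2*q,np.ones(len(q))];print(np.linalg.lstsq(A,(q**2).sum(1),rcond=None)[0][:3])
E
```

```text
7.7667 [ 0.44012609 -0.16268825  0.17608464] [-0.11904927 -0.49208659 -0.94479317]
[ 0.43967886 -0.16175823  0.01124581]
```

View pics/s2.png

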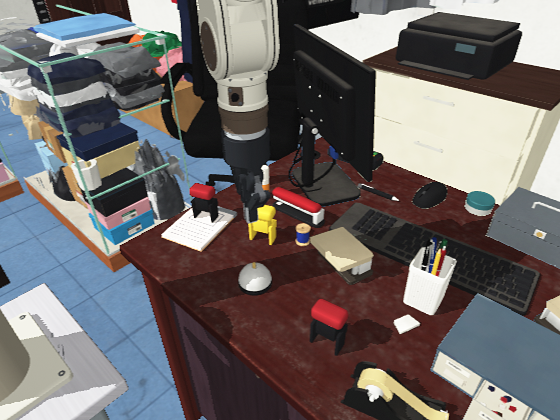

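The scene view shows the bell at (255,278) px and the docket stamp at (203,190), both where they were, with the gripper clear above the bell.

```bash
python3 -c "
from workcell import order
print(order.job_done())"
```

```text
the job is handed in; nothing more can be done
None
```

I pressed the docket stamp to its stop and held it there for about a second. It sprang back up without shifting, then I pressed the bell button fully down (about 8 N) and handed the job in with the arm clear.

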